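# Seat a press-fit header with a ball-knob screw press

### The job

Push the board slide of the small screw press fully in, so that the black pin header standing proud on the circuit board comes under the ram. Then turn the smooth ball knob on top clockwise until the header is pressed fully home, flat on its board, stopping as soon as you feel it bottom so that nothing is crushed; afterwards wind the ball back until there are a few millimetres of daylight between ram and header, and let go. Press the header only with the ram, not with the gripper, and leave the other things on the bench where they lie.

Things in the scene. Friction and masses are not known exactly. Their poses are not given: they have to be found in the camera images.
- press: grey C-frame screw press bolted to the bench: base 205 x 120 x 18 mm, column at the back, head 56 mm wide over the work (94 to 150 mm above the bench, its front 34 mm ahead of the spindle). Origin: on the bench under the vertical spindle axis; x points to the back of the press (the way the slide goes in), y to its left, z up. Never moves
- slide: aluminium slide 172 x 60 x 10 mm between guide rails on the press base, with a green circuit board in its nest; at first drawn out to the front by 35 to 52 mm; it meets a steel stop when fully in. Origin: under the header, 18 mm above the bench, on the spindle axis when fully in. Axes as the press's. It resists with about 3 N and stays where it is left
- handle (a point): middle of the slide's round steel handle bar: 9 mm thick, 48 mm long, level and square to the travel, on a post at each end, axis 53.5 mm above the bench and 25 mm over the slide's top, 121 mm in front of the slide's origin. A push of 12 N on it is plenty
- header: black box header (connector) 9 x 30 x 9 mm with brass pins, its press-fit pins just started in the board. Origin: centre of its underside, axes as the slide's. Seated flat on the board this is 12.0 mm above the slide's origin (30 mm above the bench); it starts 3 to 4.5 mm higher. The pins go in at about 40 N; it stays where it is pressed to and breaks above 110 N
- header_top (a point): centre of the header's top face, 9 mm above its origin
- ram: square steel ram with a dark 12 x 36 mm shoe, coming down from the head on the spindle axis. Origin: centre of the shoe's underside; z up. Starts 1 to 4.5 mm above the header. Ball, spindle and ram move together: 3 mm for each radian, down when the ball is turned clockwise seen from above, up when turned back. 1.9 to 2.5 rad seat the header, different each time. It stays where it is left (loaded, it springs back a little)
- ball (a point): centre of the smooth black ball knob, a plain sphere 38 mm across, on top of the vertical spindle, about 209 mm above the bench at first; it sinks and rises with the ram (163.7 mm above its shoe). Polished, friction about 0.4: unless the finger pads reach past its middle it squirts out of them; gripped across its middle with some 40 N on each finger it turns without slip, at any angle of grasp
- nut (a point): top of the brass nut (33 mm across) on the head, on the spindle axis, 157 mm above the bench; the 18 mm spindle and a 21 mm collar lead up from it to the ball. Moment to turn the ball: 0.003 m times the ram's push (0.12 Nm while the pins go in; once the header sits on the board 1.5 Nm more per radian) plus 0.02 Nm of friction. At rest after a turn the hand feels 0.03 to 0.1 Nm less than this; the steep rise is the sign
- tray: black open parts tray 70 x 110 x 21 mm with screws, a bystander to the left of the press. Origin: centre of its underside
- cutters: side cutters 113 x 41 x 13 mm lying to the right of the press, a bystander. Origin: near the middle of the tool, on the bench
- tape: roll of amber tape 66 mm in diameter, 19 mm high, lying to the left of the slide's front, a bystander. Origin: centre of its underside
- spare_board: small green circuit board 32 x 48 x 12 mm lying to the right of the slide's front, a bystander. Origin: centre of its underside

How it is judged:
By the outcome, as a careful person would: the job done as asked, in the order asked, and still so for the second after the job is handed in, with the robot touching nothing.
It also fails if it takes over 67 s, if anything falls off the work surface, if the arm or the gripper's body presses on something with over 40 N, if the wrist force passes 120 N, or if a joint passes its speed limit or range.

### The arm

A 6-joint arm with a two-finger parallel gripper is mounted at the origin on a cart in front of the work surface, level with it; the furniture and walls round the work are solid. World frame = base frame: x ahead of the robot, y to its left, z up, the work surface at z = 0. Lengths are in m, angles in rad, forces in N, time in s.
With the tool pointing down it reaches from about 0.375 to 0.9 m from the base axis. Payload 3.1 kg.
Tool frame: the origin (TCP) lies midway between the tips of the shut fingers; the grasp point (between the pads) lies 19 mm behind it; z points along the fingers, y is the line along which they close (so a half turn about z gives the same grasp; the last joint's range is limited). The gripper opens to 85 mm and grips with 20 to 120 N. Pads are 22 mm wide; open, the fingers measure 114 mm over their backs; the gripper's body (76 mm by 85 mm) begins 54 mm behind the grasp point. The pads swing forward as they close: fully open they stand 13 mm farther back than shut.
Start: joints at [0.963, 0.527, 1.433, -0, 1.181, -0.178], TCP at [0.26, 0.568, 0.231] pointing down, gripper open.
Joint ranges: [-3.08, 3.08], [-0.75, 2.2], [0.22, 2.44], [-1.43, 4.57], [0, 2.65], [-2.85, 2.85]. Speed limits (rad/s): [2.79, 2.79, 3.14, 3.14, 3.14, 3.14].

### API

Orientations are given as a unit quaternion [x, y, z, w].
In Python, from station import manip gives the robot as it stands.
- The arm moves only by the tool step_arm, never from a script. Its argument "targets" is text: rows parted by semicolons, each of 4 numbers parted by spaces: the shift along the tool's x, y, z in mm, then the turn about the tool's z in degrees. A call has 1 to 12 rows; each row is the pose to reach, as a shift and turn from the pose commanded when the call began, along the tool's axes at that moment; what a row does not reach only later rows make up. A row lasts 1/10 s, in which the tool goes at most 50 mm and 8.59 degrees, less where a joint would pass 70% of its speed; a pose out of reach is approached as far as the arm can. A call with a gripper value outside its range is refused whole. "gripper" is the closure, from 0 (fully open) to 1 (shut), set as the call begins (left out, the last holds). The fingers move at their own pace and stop on an object; "squeeze" is the grip in N (left out, the last holds). Time passes only in rows, so rows that repeat a pose let the fingers close. It gives the time, the measured TCP pose, the force, the opening and the grip force at its end, in the units of the state.
- manip.sense(): the state, without advancing time (a new reading comes with each control period).
- manip.snapshot(name): name is "scene" or "top" or "wrist"; returns the picture (480x640x3 uint8, red, green, blue); there is no depth.
- manip.get_calibration(name): a dict with "fov_y" (degrees; the focal length in pixels is half the picture's height over the tangent of half this angle, whatever the lens; pixels are square), "cx", "cy" (the principal point, pixels), "extrinsics" (4x4, takes a point from camera to world coordinates); the wrist camera has in their place "tool_from_camera" (4x4, takes a point from camera to tool coordinates, whose origin is the TCP and whose axes are the flange's). Camera axes: x right, y down, z forward; pixel columns grow to the right and rows downward; lengths in m; the calibration is good to about 2 mm. A picture is of the moment at which its call begins: read the wrist's pose just before it. get_calibration takes no time and is no camera call.
- manip.sign_off(): hands the job in; it is judged then, once.
Trained networks look in the newest picture that a camera, given by its name, has taken for a name from the list of things; names that differ only in an ending like _2 or _b are one class to them, and where a whole thing is asked for, a point or a joint stands for the part that bears it (a point fixed in the world has none). Each returns a list of dicts, best first, with "p" (0 to 1); they miss things now and then, are a little off and sometimes report something else, mostly with a low value. They report only what shows in the picture. A call takes as long as a camera call.
- manip.recognise(camera, query): "position" ([column, row] in pixels, amid what is visible of it).
- manip.masks_of(camera, query): "pixels" (480x640 bool, what is visible of it) and "position" ([column, row] in pixels, amid what is visible of it).
- manip.mark_of(camera, query): "position" ([column, row] in pixels: a listed point, or the origin of a listed thing).
The state is a dict: "t": time; "q": joint angles; "qd": joint speeds; "tau": joint torques, N m; "tcp_pos": TCP position; "tool_rot": TCP orientation; "force": force on the tool from outside, world axes, zero at the start; "ft_torque": the same for the moment, N m; "finger_gap": opening from 0.0 (shut) to 1.0 (fully open); "gripper_force": force on a finger pad.
Only numpy, scipy, OpenCV 4.12 (cv2) and the standard library are available. Lean on these libraries where they do the work, as an engineer would, in place of code of your own. Each camera call takes 0.05 s, during which the arm holds its last target. There are 200 camera calls.

## Working session

There is one attempt and no reset: what is moved stays moved. The work goes in short steps, Python scripts to look and compute and a tool call to move; the robot and the scene stay as the last step left them, time stands still between calls to the robot, and variables do not carry over. Pictures are saved under pics/ and viewed, at most 10 in all, crops included, and the job is handed in when it is done.

Besides the shell and the picture viewer there is one more tool, called after "Emit:" by a JSON object that holds its "name" and its "arguments". step_arm: Moves the arm, as the interface text tells. Its arguments: {"type":"object","properties":{"targets":{"type":"string"},"gripper":{"type":"number"},"squeeze":{"type":"number"}},"required":["targets"]}

```bash
mkdir -p pics
cat > h.py <<'E'
import numpy as np, cv2
from station import manip
from scipy.spatial.transform import Rotation as R
def cam(n):
    c=manip.get_calibration(n); f=240/np.tan(np.radians(c['fov_y'])/2)
    if n=='wrist':
        s=manip.sense(); T=np.eye(4); T[:3,:3]=R.from_quat(s['tool_rot']).as_matrix(); T[:3,3]=s['tcp_pos']
        E=T@np.array(c['tool_from_camera'])
    else: E=np.array(c['extrinsics'])
    return f,c['cx'],c['cy'],E
def snap(n,save=None):
    C=cam(n); im=manip.snapshot(n)
    if save: cv2.imwrite(f'pics/{save}.png',im[:,:,::-1])
    return C,im
def ray(C,p):
    f,cx,cy,E=C; d=E[:3,:3]@np.array([(p[0]-cx)/f,(p[1]-cy)/f,1]); return E[:3,3],d/np.linalg.norm(d)
def proj(C,X):
    f,cx,cy,E=C; q=E[:3,:3].T@(np.array(X)-E[:3,3]); return q[:2]/q[2]*f+[cx,cy]
def tri(rs):
    A=np.zeros((3,3));b=np.zeros(3)
    for o,d in rs:
        P=np.eye(3)-np.outer(d,d);A+=P;b+=P@o
    X=np.linalg.solve(A,b); return X,[np.linalg.norm((np.eye(3)-np.outer(d,d))@(X-o))*1000 for o,d in rs]
def atz(C,p,z):
    o,d=ray(C,p); return o+d*(z-o[2])/d[2]
E
cat > a.py <<'E'
from h import *
np.set_printoptions(precision=4,suppress=True)
C={}
for n in ['scene','top']:
    C[n],_=snap(n,n+'0')
    print(n,C[n][3][:3,3], C[n][3][:3,2])
for q in ['ball','nut','handle','header_top','ram','press','slide','tape','tray','cutters','spare_board']:
    rs=[]
    for n in C:
        m=manip.mark_of(n,q)
        if m: print(q,n,np.round(m[0]['position'],1),round(m[0]['p'],2)); rs.append(ray(C[n],m[0]['position']))
    if len(rs)==2: print('   ',*tri(rs))
print(manip.sense())
print(manip.get_calibration('wrist'))
E
python3 a.py
```

```text
scene [ 0.198  -0.5452  0.5104] [ 0.3818  0.8072 -0.4502]
top [0.5046 0.143  1.102 ] [ 0.0285  0.0086 -0.9996]
ball scene [396.5 197.6] 0.74
ball top [359.1 158.3] 0.83
    [0.6553 0.0832 0.2084] [np.float64(1.5664179688448783), np.float64(1.5664179688446707)]
nut scene [395.5 223.7] 0.79
nut top [351.1 158.9] 0.86
    [0.6645 0.0927 0.1516] [np.float64(0.6535741664381337), np.float64(0.653574166438226)]
handle scene [319.8 294.6] 0.84
handle top [354.6 254.4] 0.98
    [0.5009 0.0766 0.0496] [np.float64(1.6603784504182582), np.float64(1.660378450418265)]
header_top scene [378.1 285.7] 0.55
header_top top [353.3 191. ] 0.44
    [0.6246 0.0795 0.0342] [np.float64(2.6270980053057653), np.float64(2.627098005305844)]
ram scene [387.6 274.9] 0.69
ram top [287.6 190.7] 0.16
    [ 0.6649  0.1849 -0.0078] [np.float64(47.44507617943781), np.float64(47.44507617943796)]
press scene [388.6 296.5] 0.73
press top [351.7 175.9] 0.59
    [ 0.6567  0.0824 -0.0009] [np.float64(0.1008069206942738), np.float64(0.10080692069454082)]
slide scene [370.6 294.5] 0.58
slide top [354.4 192. ] 0.74
    [0.6182 0
[... 765 characters left out ...]
 ,  1.1814, -0.1785]), 'qd': array([ 0.    ,  0.0009,  0.001 , -0.001 , -0.0014,  0.0016]), 'tau': array([ -0.0006, -44.2329, -17.8421,  -0.0003,   0.0009,   0.    ]), 'tcp_pos': array([0.2604, 0.5681, 0.2313]), 'tool_rot': array([ 0.2132,  0.977 , -0.    ,  0.    ]), 'force': array([ 0.4082, -0.8143,  0.5884]), 'ft_torque': array([-0.0233, -0.0173, -0.016 ]), 'gripper_force': 0.0, 'finger_gap': 0.9995720206110907}
{'fov_y': 61.41388975832313, 'cx': 323.2008172748258, 'cy': 238.87518325025874, 'tool_from_camera': array([[ 0.001 , -0.9563, -0.2922,  0.0758],
       [ 1.    ,  0.0009,  0.0005,  0.0004],
       [-0.0002, -0.2922,  0.9563, -0.1439],
       [ 0.    ,  0.    ,  0.    ,  1.    ]])}
```

View pics/scene0.png

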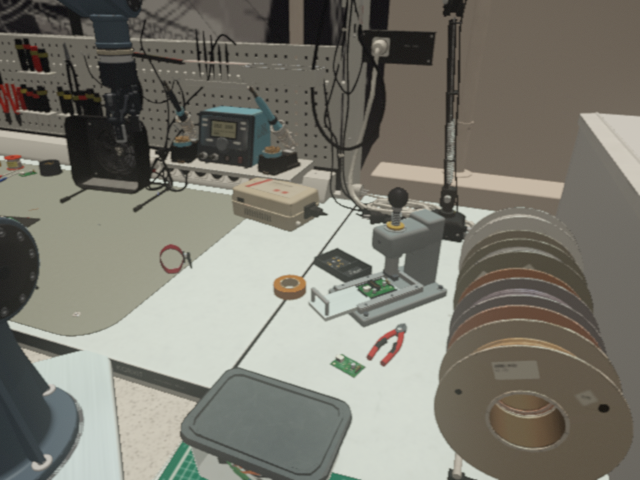

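View pics/top0.png

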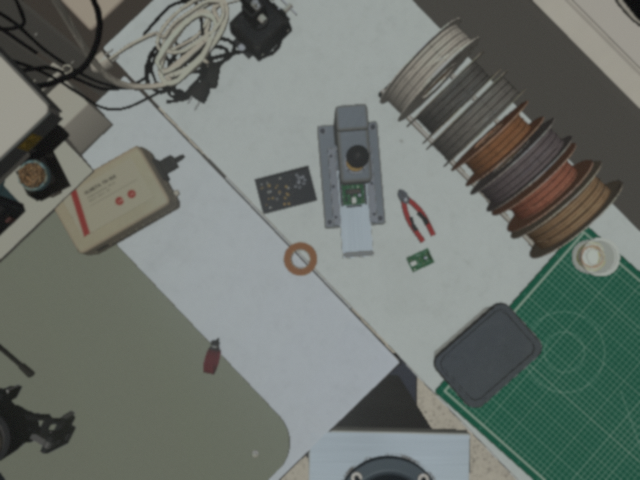

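Scene: press at about (400,245) with the ball at (398,197) and the slide handle at (320,300). Top: ball at (358,155), handle at (355,254), and the press is almost aligned with world x. The triangulated heights agree with the text (ball 0.208, handle 0.050). I'm moving in.

Emit:
{"name": "step_arm", "arguments": {"targets": "-386 -362 0 -27;-386 -362 0 -27;-386 -362 0 -27;-386 -362 0 -27;-386 -362 0 -27;-386 -362 0 -27;-386 -362 0 -27;-386 -362 0 -27;-386 -362 0 -27;-386 -362 0 -27;-386 -362 0 -27;-386 -362 0 -27", "gripper": 1, "squeeze": 40}}

```text
t: 2.4
tcp_pos: [0.4633, 0.0743, 0.2318]
tool_rot: [-0.018, 1.0, -0.001, 0.002]
force: [-0.4, 1.1, -0.6]
finger_gap: -0.002
gripper_force: 0.0
```

```bash
cat > b.py <<'E'
from h import *
np.set_printoptions(precision=4,suppress=True)
C,im=snap('wrist','w1')
for q in ['handle','ball','header_top','slide','nut']:
    m=manip.mark_of('wrist',q)
    if m: p=m[0]['position']; print(q,np.round(p,1),m[0]['p'],'at z.0535',atz(C,p,.0535),'z.209',atz(C,p,.209))
    if q=='handle':
        Ct=cam('top'); print(tri([ray(C,p),ray(Ct,[354.6,254.4])]),tri([ray(C,p),ray(cam('scene'),[319.8,294.6])]))
s=manip.sense();print(s['tcp_pos'],s['tool_rot'],s['q'],s['force'])
E
python3 b.py
```

```text
handle [314.8 255.1] 0.73 at z.0535 [0.5014 0.0694 0.0535] z.209 [0.4463 0.0711 0.209 ]
(array([0.5   , 0.0735, 0.0557]), [np.float64(4.138637630675159), np.float64(4.138637630675179)]) (array([0.5002, 0.0696, 0.0544]), [np.float64(0.88072518194915), np.float64(0.8807251819492267)])
ball [316.4 254.8] 0.26 at z.0535 [0.5011 0.0708 0.0535] z.209 [0.4462 0.0718 0.209 ]
nut [326.9 403.2] 0.45 at z.0535 [0.6506 0.0855 0.0535] z.209 [0.5235 0.0794 0.209 ]
[0.4597 0.0795 0.2313] [-0.0217  0.9998  0.0001 -0.0003] [-0.0693  0.3156  1.8169  0.0003  1.0098 -1.6836] [-0.3692 -0.1343  0.169 ]
```

View pics/w1.png

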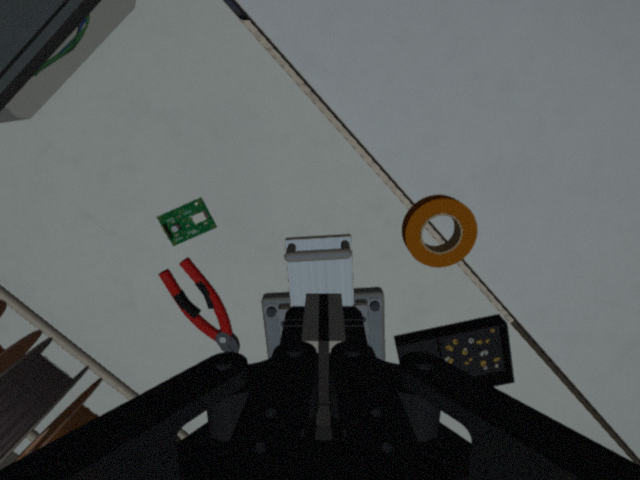

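The wrist view shows the handle bar across (286–352, 254), the slide below it and the bystanders well clear. The handle is at about (0.501, 0.071, 0.054). I'll lower the closed fingers in front of it.

Emit:
{"name": "step_arm", "arguments": {"targets": "-3 -4 40 0;-5 -7 85 0;-5 -7 130 0;-5 -7 165 0;-5 -7 188 0;-5 -7 188 0;-5 -7 188 0"}}

```text
t: 3.4
tcp_pos: [0.4656, 0.0723, 0.0434]
tool_rot: [-0.022, 1.0, 0.0, -0.0]
force: [0.6, 0.3, 0.3]
finger_gap: -0.001
gripper_force: 0.0
```

Emit:
{"name": "step_arm", "arguments": {"targets": "-5 0 0 0;-10 0 0 0;-15 0 0 0;-20 0 0 0;-25 0 0 0;-30 0 0 0;-35 0 0 0;-35 0 0 0"}}

```text
t: 4.2
tcp_pos: [0.5017, 0.0729, 0.0432]
tool_rot: [-0.021, 1.0, 0.0, 0.001]
force: [-1.0, 0.2, 0.4]
finger_gap: -0.001
gripper_force: 0.3
```

Emit:
{"name": "step_arm", "arguments": {"targets": "-3 0 0 0;-6 0 0 0;-9 0 0 0;-12 0 0 0"}}

```text
t: 4.6
tcp_pos: [0.5125, 0.0736, 0.0432]
tool_rot: [-0.021, 1.0, 0.0, -0.0]
force: [-2.3, 1.2, 0.4]
finger_gap: 0.0
gripper_force: 1.3
```

Emit:
{"name": "step_arm", "arguments": {"targets": "-2 0 0 0;-4 0 0 0;-4 0 0 0"}}

```text
t: 4.9
tcp_pos: [0.5173, 0.0735, 0.0433]
tool_rot: [-0.021, 1.0, -0.0, 0.0]
force: [-1.6, 1.1, -0.2]
finger_gap: 0.002
gripper_force: 0.8
```

Emit:
{"name": "step_arm", "arguments": {"targets": "-2 0 0 0;-4 0 0 0;-4 0 0 0"}}

```text
t: 5.2
tcp_pos: [0.5212, 0.0737, 0.0433]
tool_rot: [-0.021, 1.0, -0.0, 0.0]
force: [-1.7, 0.8, -0.2]
finger_gap: 0.004
gripper_force: 0.9
```

Emit:
{"name": "step_arm", "arguments": {"targets": "-2 0 0 0;-3 0 0 0;-3 0 0 0"}}

```text
t: 5.5
tcp_pos: [0.524, 0.0738, 0.0434]
tool_rot: [-0.021, 1.0, -0.0, 0.0]
force: [-1.9, 1.4, 0.7]
finger_gap: 0.002
gripper_force: 1.0
```

Emit:
{"name": "step_arm", "arguments": {"targets": "-2 0 0 0;-3 0 0 0;-3 0 0 0"}}

```text
t: 5.8
tcp_pos: [0.5242, 0.074, 0.0432]
tool_rot: [-0.021, 1.0, 0.0, -0.003]
force: [-7.2, 0.5, 3.9]
finger_gap: -0.004
gripper_force: 3.2
```

Emit:
{"name": "step_arm", "arguments": {"targets": "-2 0 0 0;-3 0 0 0;-3 0 0 0"}}

```text
t: 6.1
tcp_pos: [0.5242, 0.074, 0.0431]
tool_rot: [-0.021, 1.0, 0.0, -0.006]
force: [-10.8, -0.7, 7.5]
finger_gap: -0.003
gripper_force: 5.4
```

The slide meets its stop: the TCP stays at 0.5242 while the force rises to about 13 N. I'll back off, rise and view the ball.

Emit:
{"name": "step_arm", "arguments": {"targets": "10 0 0 0;25 0 0 0;35 0 0 0;35 0 -40 0;35 0 -85 0;35 0 -130 0;35 0 -175 0;35 0 -215 0;20 0 -235 0;-20 4 -235 0;-60 6 -235 0;-70 6 -235 0", "gripper": 0}}

```text
t: 7.3
tcp_pos: [0.6043, 0.0827, 0.2791]
tool_rot: [-0.021, 1.0, -0.0, 0.004]
force: [-0.1, -0.2, -0.9]
finger_gap: 1.001
gripper_force: 0.0
```

```bash
cat > c.py <<'E'
from h import *
import sys
np.set_printoptions(precision=4,suppress=True)
C,im=snap('wrist',sys.argv[1])
rs=[]
for q in ['ball','nut']:
    m=manip.mark_of('wrist',q); k=manip.masks_of('wrist',q)
    if m: p=m[0]['position']; print(q,np.round(p,1),m[0]['p'],'z.209',atz(C,p,.209),'z.157',atz(C,p,.157))
    if k:
        M=k[0]['pixels']; c,r=cv2.minEnclosingCircle(np.argwhere(M)[:,::-1].astype(np.float32)); print(' mask',c,r,k[0]['p'],atz(C,c,.209), M.sum())
for n in ['scene','top']:
    manip.snapshot(n)
    for q in ['handle','header_top']:
        m=manip.mark_of(n,q)
        if m: rs.append((q,ray(cam(n),m[0]['position']))); print(n,q,m[0])
for q in ['handle','header_top']:
    r=[x for k,x in rs if k==q]
    if len(r)==2: print(q,tri(r))
s=manip.sense();print(s['t'],s['tcp_pos'],s['tool_rot'],s['q'],s['force'],s['ft_torque'])
E
python3 c.py w2
```

```text
ball [321.9 340.6] 0.98 z.209 [0.6588 0.0853 0.209 ] z.157 [0.6907 0.0864 0.157 ]
 mask (325.5, 333.5) 41.64742660522461 0.89 [0.6539 0.0872 0.209 ] 3690
nut [323.4 302.7] 0.77 z.209 [0.6336 0.0851 0.209 ] z.157 [0.6594 0.0862 0.157 ]
 mask (324.4631042480469, 265.7624816894531) 152.437744140625 0.87 [0.6106 0.0847 0.209 ] 29011
scene handle {'position': [340.3, 290.8], 'p': 0.77}
scene header_top {'position': [392.8, 279.2], 'p': 0.53}
top handle {'position': [358.1, 235.4], 'p': 0.87}
handle (array([0.5379, 0.0702, 0.0515]), [np.float64(2.4329025586970445), np.float64(2.432902558697003)])
7.85 [0.5989 0.083  0.2786] [-0.0207  0.9998 -0.      0.    ] [-0.047   0.4506  1.4304 -0.0001  1.2605 -1.6591] [ 0.1583 -0.1721 -0.5336] [-0.0158 -0.0342  0.0262]
```

View pics/w2.png

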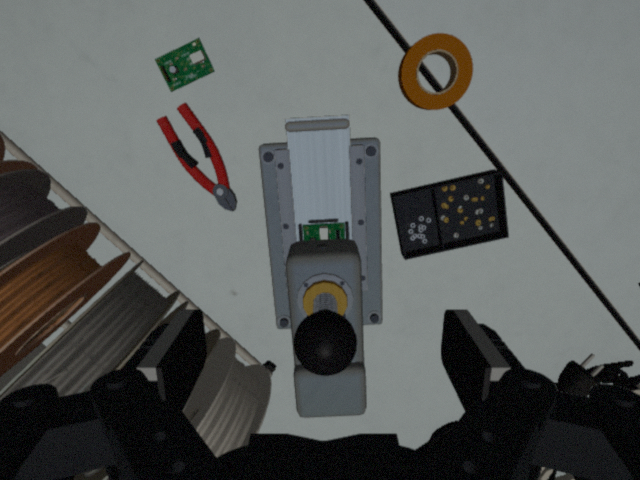

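The wrist view shows the ball centred at (325,342) and the nut at (325,300). Both give a spindle at about (0.659, 0.086), and the handle at 0.538 agrees with the slide being fully in. I'll go over the ball and down, checking once on the way.

Emit:
{"name": "step_arm", "arguments": {"targets": "-30 0 0 0;-60 1 0 0;-60 1 20 0;-60 1 25 0;-60 1 25 0"}}

```text
t: 8.35
tcp_pos: [0.6578, 0.0865, 0.2519]
tool_rot: [-0.021, 1.0, 0.0, -0.002]
force: [-0.4, 0.6, 0.4]
finger_gap: 1.004
gripper_force: 0.0
```

```bash
sed -i "s/for n in \['scene','top'\]/for n in []/" c.py; python3 c.py w3
```

```text
ball [319.  275.9] 0.94 z.209 [0.6586 0.0856 0.209 ] z.157 [0.6796 0.0859 0.157 ]
 mask (321.48272705078125, 274.10528564453125) 42.252052307128906 0.88 [0.6576 0.0867 0.209 ] 4837
nut [318.4 245.1] 0.69 z.209 [0.6425 0.0846 0.209 ] z.157 [0.6591 0.0847 0.157 ]
 mask (322.9415588378906, 215.80319213867188) 168.52935791015625 0.61 [0.6278 0.0862 0.209 ] 36061
8.6 [0.6594 0.0865 0.2544] [-0.0207  0.9998 -0.      0.0008] [-0.0373  0.5602  1.3002  0.      1.2796 -1.6495] [-0.6735  0.9416 -0.3875] [-0.0129 -0.0697 -0.0305]
```

View pics/w3.png

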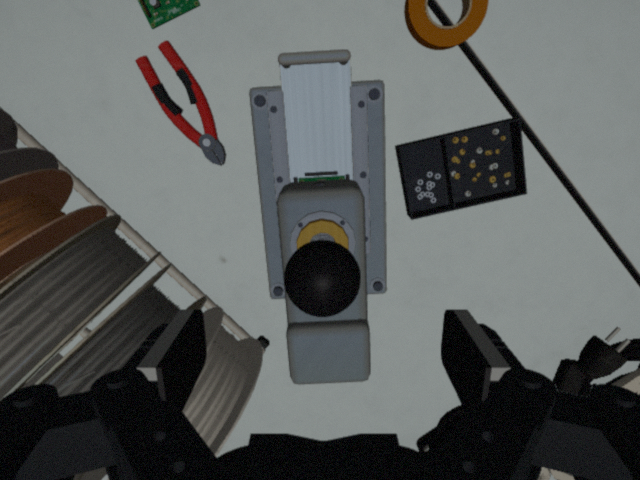

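Run:
```python
from h import *
C=cam('scene')
for z in (.15,.165,.18):
  for x in (.655,.70,.75): print(z,x,[proj(C,[x,y,z]).round(0) for y in (.06,.115)])
im=cv2.imread('pics/scene0.png')[170:330,340:470]; cv2.imwrite('pics/col.png',cv2.resize(im,None,fx=4,fy=3.7))
```

```text
0.15 0.655 [array([402., 232.]), array([385., 221.])]
0.15 0.7 [array([422., 228.]), array([405., 217.])]
0.15 0.75 [array([444., 223.]), array([426., 213.])]
0.165 0.655 [array([402., 225.]), array([385., 213.])]
0.165 0.7 [array([423., 221.]), array([406., 210.])]
0.165 0.75 [array([445., 216.]), array([427., 206.])]
0.18 0.655 [array([403., 217.]), array([386., 206.])]
0.18 0.7 [array([424., 213.]), array([406., 202.])]
0.18 0.75 [array([446., 209.]), array([428., 198.])]
```

View pics/col.png

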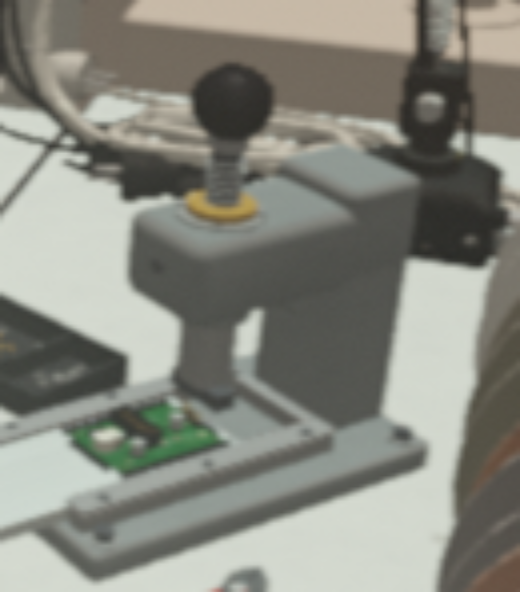

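Emit:
{"name": "step_arm", "arguments": {"targets": "0 0 20 0;0 0 40 0;0 0 55 0;0 0 67 0;0 0 68 0;0 0 68 0"}}

```text
t: 9.2
tcp_pos: [0.6595, 0.0865, 0.1857]
tool_rot: [-0.021, 1.0, -0.0, 0.0]
force: [0.4, -0.1, -0.4]
finger_gap: 0.998
gripper_force: 0.0
```

The crop shows the ball, nut and ram; the column top is at about 0.156 m, so the fingers clear it. Closing on the ball.

Emit:
{"name": "step_arm", "arguments": {"targets": "0 0 0 0;0 0 0 0;0 0 0 0;0 0 0 0;0 0 0 0;0 0 0 0;0 0 0 0", "gripper": 1, "squeeze": 45}}

```text
t: 9.9
tcp_pos: [0.6598, 0.0864, 0.1862]
tool_rot: [-0.021, 1.0, -0.0, 0.001]
force: [0.3, -0.6, 4.7]
finger_gap: 0.422
gripper_force: 44.7
```

```bash
cat > s.py <<'E'
from h import *
s=manip.sense();print(s['t'],s['tcp_pos'],s['q'][5],s['force'],s['ft_torque'],s['finger_gap'],s['gripper_force'])
E
python3 s.py
```

```text
9.9 [0.65980864 0.08641873 0.18618053] -1.6495004991051507 [ 0.28156029 -0.56814326  4.66216083] [0.02482617 0.06762122 0.0070497 ] 0.4215526787561089 44.73879933357239
```

Emit:
{"name": "step_arm", "arguments": {"targets": "0 0 0.3 5;0 0 0.5 10;0 0 0.8 15;0 0 1.05 20;0 0 1.3 25;0 0 1.6 30;0 0 1.6 30"}}

```text
t: 10.6
tcp_pos: [0.6599, 0.0864, 0.1846]
tool_rot: [0.239, 0.971, 0.0, 0.001]
force: [0.3, 0.1, 6.3]
finger_gap: 0.421
gripper_force: 44.9
```

```bash
python3 s.py
```

```text
10.6 [0.6598932  0.08642235 0.18459845] -1.1244472568504538 [0.25016254 0.05127331 6.32865025] [-0.02420866  0.02906793 -0.01632579] 0.4212529495193771 44.90949869155884
```

Emit:
{"name": "step_arm", "arguments": {"targets": "0 0 0.3 5;0 0 0.5 10;0 0 0.8 15;0 0 1.05 20;0 0 1.3 25;0 0 1.6 30;0 0 1.6 30"}}

```text
t: 11.3
tcp_pos: [0.66, 0.0865, 0.1831]
tool_rot: [0.482, 0.876, 0.0, 0.001]
force: [0.2, -0.4, 5.4]
finger_gap: 0.421
gripper_force: 44.9
```

```bash
python3 s.py
```

```text
11.3 [0.6600493  0.08645379 0.18313911] -0.6011691196610831 [ 0.22395058 -0.44313052  5.41646353] [-0.01888003  0.02703865  0.07637223] 0.4205715775364163 44.92975652217865
```

Emit:
{"name": "step_arm", "arguments": {"targets": "0 0 0.3 5;0 0 0.5 10;0 0 0.8 15;0 0 1.05 20;0 0 1.3 25;0 0 1.3 25"}}

```text
t: 11.9
tcp_pos: [0.6601, 0.0865, 0.1818]
tool_rot: [0.661, 0.751, 0.001, 0.001]
force: [-0.1, -0.8, 5.4]
finger_gap: 0.419
gripper_force: 44.9
```

```bash
python3 s.py
```

```text
11.9 [0.66011471 0.08646556 0.18184364] -0.1648083425050719 [-0.13045365 -0.76305885  5.42111412] [-0.09476296 -0.00789063  0.03702812] 0.4192930640647072 44.8954439163208
```

```bash
cat > s.py <<'E'
from h import *
L=[]
for i in range(5):
    s=manip.sense(); L.append(np.r_[s['force'],s['ft_torque'][2],s['tau'][5]]); 
    if i<4: manip.snapshot('wrist')
print(round(s['t'],2),s['tcp_pos'].round(4),s['q'][5].round(4),np.mean(L,0).round(3),np.std(L,0)[3:].round(3),s['finger_gap'])
E
python3 s.py
```

```text
12.1 [0.6601 0.0865 0.1818] -0.1663 [-0.332 -0.409  5.659  0.031  0.125] [0.051 0.098] 0.4206476360548146
```

Emit:
{"name": "step_arm", "arguments": {"targets": "0 0 0.3 5;0 0 0.5 10;0 0 0.8 15;0 0 0.8 15"}}

```text
t: 12.5
tcp_pos: [0.6602, 0.0864, 0.1811]
tool_rot: [0.753, 0.658, 0.001, 0.001]
force: [0.3, 0.0, 6.2]
finger_gap: 0.415
gripper_force: 44.9
```

```bash
python3 s.py
```

```text
12.7 [0.6602 0.0865 0.181 ] 0.0956 [-0.217  0.046  5.629  0.069  0.125] [0.011 0.098] 0.4192399504573519
```

Emit:
{"name": "step_arm", "arguments": {"targets": "0 0 0.2 4;0 0 0.4 8;0 0 0.4 8"}}

```text
t: 13.0
tcp_pos: [0.6602, 0.0865, 0.1806]
tool_rot: [0.797, 0.604, 0.001, 0.001]
force: [-0.2, 0.4, 5.6]
finger_gap: 0.424
gripper_force: 44.9
```

```bash
python3 s.py
```

```text
13.2 [0.6602 0.0864 0.1807] 0.2352 [-0.179 -0.414  5.365  0.072  0.115] [0.031 0.078] 0.4193903401337579
```

Emit:
{"name": "step_arm", "arguments": {"targets": "0 0 0.15 3;0 0 0.25 5;0 0 0.25 5"}}

```text
t: 13.5
tcp_pos: [0.6603, 0.0864, 0.1804]
tool_rot: [0.822, 0.569, 0.001, 0.001]
force: [0.0, -0.7, 6.6]
finger_gap: 0.422
gripper_force: 44.9
```

```bash
python3 s.py
```

```text
13.7 [0.6603 0.0864 0.1804] 0.3224 [ 0.179 -0.04   5.973  0.081  0.094] [0.011 0.039] 0.41825903554853033
```

Emit:
{"name": "step_arm", "arguments": {"targets": "0 0 0.1 2;0 0 0.2 4;0 0 0.2 4"}}

```text
t: 14.0
tcp_pos: [0.6603, 0.0864, 0.1801]
tool_rot: [0.842, 0.54, 0.001, 0.001]
force: [0.1, -0.2, 5.5]
finger_gap: 0.422
gripper_force: 44.9
```

```bash
python3 s.py
```

```text
14.2 [0.6603 0.0864 0.1802] 0.3922 [-0.288  0.11   5.28   0.047  0.094] [0.022 0.038] 0.42388382197465724
```

Emit:
{"name": "step_arm", "arguments": {"targets": "0 0 0.1 2;0 0 0.2 4;0 0 0.2 4"}}

```text
t: 14.5
tcp_pos: [0.6603, 0.0864, 0.18]
tool_rot: [0.86, 0.51, 0.001, 0.001]
force: [0.3, -0.2, 5.3]
finger_gap: 0.419
gripper_force: 44.9
```

```bash
python3 s.py
```

```text
14.7 [0.6603 0.0864 0.18  ] 0.462 [-0.04   0.115  5.221  0.068  0.095] [0.038 0.038] 0.4223706699470932
```

Emit:
{"name": "step_arm", "arguments": {"targets": "0 0 0.1 2;0 0 0.2 4;0 0 0.2 4"}}

```text
t: 15.0
tcp_pos: [0.6603, 0.0863, 0.1798]
tool_rot: [0.877, 0.48, 0.001, 0.001]
force: [-0.7, 0.4, 5.3]
finger_gap: 0.422
gripper_force: 44.9
```

```bash
python3 s.py
```

```text
15.2 [0.6603 0.0864 0.1798] 0.5317 [ 0.188 -0.165  5.355  0.115  0.132] [0.015 0.038] 0.420966236292354
```

Emit:
{"name": "step_arm", "arguments": {"targets": "0 0 0.05 1;0 0 0.1 2;0 0 0.1 2"}}

```text
t: 15.5
tcp_pos: [0.6603, 0.0863, 0.1797]
tool_rot: [0.885, 0.465, 0.001, 0.001]
force: [0.4, -0.4, 5.7]
finger_gap: 0.424
gripper_force: 44.9
```

```bash
python3 s.py
```

```text
15.7 [0.6603 0.0864 0.1797] 0.5665 [ 0.457 -0.466  5.15   0.126  0.145] [0.015 0.018] 0.42217231555963153
```

Emit:
{"name": "step_arm", "arguments": {"targets": "0 0 0.05 1;0 0 0.1 2;0 0 0.1 2"}}

```text
t: 16.0
tcp_pos: [0.6603, 0.0864, 0.1796]
tool_rot: [0.893, 0.449, 0.001, 0.001]
force: [-0.1, 0.1, 5.9]
finger_gap: 0.425
gripper_force: 44.9
```

```bash
python3 s.py
```

```text
16.2 [0.6603 0.0863 0.1796] 0.6013 [ 0.131 -0.165  5.325  0.142  0.171] [0.014 0.018] 0.42021886764913124
```

The torque plateau of about 0.07 Nm rose steadily to 0.142 Nm over the last 8°, so the header bottomed at about 2.16 rad, with the ram load at roughly 65 N. I'll wind back 75°, which is about 3.9 mm.

Emit:
{"name": "step_arm", "arguments": {"targets": "0 0 -0.3 -6;0 0 -0.65 -12.5;0 0 -1 -19;0 0 -1.3 -25;0 0 -1.65 -31.5;0 0 -2 -38;0 0 -2.3 -44;0 0 -2.65 -50.5;0 0 -3 -57;0 0 -3.3 -63;0 0 -3.6 -69;0 0 -3.9 -75"}}

```text
t: 17.4
tcp_pos: [0.66, 0.0865, 0.1834]
tool_rot: [0.434, 0.901, 0.0, 0.001]
force: [-0.1, -0.4, 5.0]
finger_gap: 0.42
gripper_force: 44.9
```

Emit:
{"name": "step_arm", "arguments": {"targets": "0 0 0 0;0 0 0 0;0 0 0 0"}}

```text
t: 17.7
tcp_pos: [0.66, 0.0865, 0.1834]
tool_rot: [0.435, 0.9, 0.0, 0.001]
force: [-0.4, 0.1, 4.8]
finger_gap: 0.42
gripper_force: 44.9
```

```bash
python3 s.py
python3 - <<'E'
from h import *
C,im=snap('scene'); cv2.imwrite('pics/sc1.png',cv2.resize(im[170:330,340:470,::-1],None,fx=4,fy=3.7,interpolation=cv2.INTER_CUBIC))
for q in ['ram','header_top','handle','header']: print(q,manip.mark_of('scene',q)[:1])
for z in (.039,.043,.047): print(z,proj(C,[.659,.0865,z]))
E
```

```text
17.9 [0.66   0.0865 0.1834] -0.7071 [-0.107 -0.07   5.273  0.009 -0.007] [0.022 0.   ] 0.4208764115099307
ram [{'position': [388.4, 277.9], 'p': 0.72}]
header_top [{'position': [392.0, 224.9], 'p': 0.54}]
handle [{'position': [336.8, 290.1], 'p': 0.56}]
header [{'position': [388.9, 343.3], 'p': 0.74}]
0.039 [390.10682325 277.98787273]
0.043 [390.27943751 276.22517884]
0.047 [390.45274682 274.45538723]
```

View pics/sc1.png

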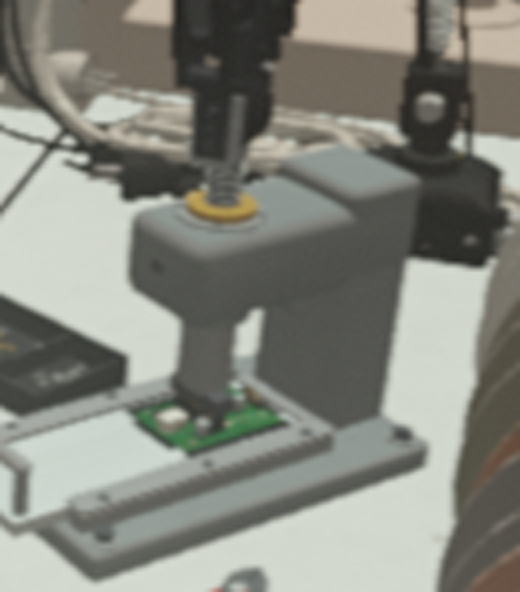

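The slide is in and the header sits under the ram. Torque is back to zero after unwinding. I'll release and lift off.

Emit:
{"name": "step_arm", "arguments": {"targets": "0 0 0 0;0 0 0 0;0 0 0 0;0 0 0 0;0 0 0 0;0 0 0 0;0 0 0 0", "gripper": 0}}

```text
t: 18.85
tcp_pos: [0.6593, 0.0865, 0.1824]
tool_rot: [0.435, 0.9, 0.0, -0.0]
force: [0.4, 0.3, -0.1]
finger_gap: 1.006
gripper_force: 0.0
```

Emit:
{"name": "step_arm", "arguments": {"targets": "0 0 -10 0;0 0 -30 0;0 0 -60 0;0 0 -90 0;0 0 -120 0;0 0 -120 0;0 0 -120 0"}}

```text
t: 19.55
tcp_pos: [0.6595, 0.0865, 0.3039]
tool_rot: [0.435, 0.9, 0.0, 0.001]
force: [-0.8, 0.0, -0.6]
finger_gap: 1.005
gripper_force: 0.0
```

Run:
```python
from h import *
rs=[];C={}
for n in ['scene','top','wrist']:
    C[n],im=snap(n,'f_'+n)
    m=manip.mark_of(n,'ball'); p=m[0]['position']; print(n,p,m[0]['p']); rs.append(ray(C[n],p))
print(tri(rs),tri(rs[:2])); print(manip.mark_of('top','handle')[:1])
im=cv2.imread('pics/f_scene.png')[240:300,350:430]; cv2.imwrite('pics/f_crop.png',cv2.resize(im,None,fx=9,fy=9,interpolation=cv2.INTER_CUBIC))
s=manip.sense();print(s['t'],s['tcp_pos'],s['force'],s['finger_gap'])
```

```text
scene [396.1, 202.3] 0.67
top [359.5, 157.7] 0.64
wrist [320.5, 242.6] 0.66
(array([0.65721668, 0.08339907, 0.19910546]), [np.float64(2.900180991704382), np.float64(3.0250003375496446), np.float64(0.8029745391542198)]) (array([0.65669217, 0.08271083, 0.19958458]), [np.float64(2.900952099991041), np.float64(2.9009520999910525)])
[]
19.9 [0.65883782 0.08645528 0.30125641] [-0.97241921 -0.12613497 -0.86579951] 0.9990547922155438
```

View pics/f_crop.png

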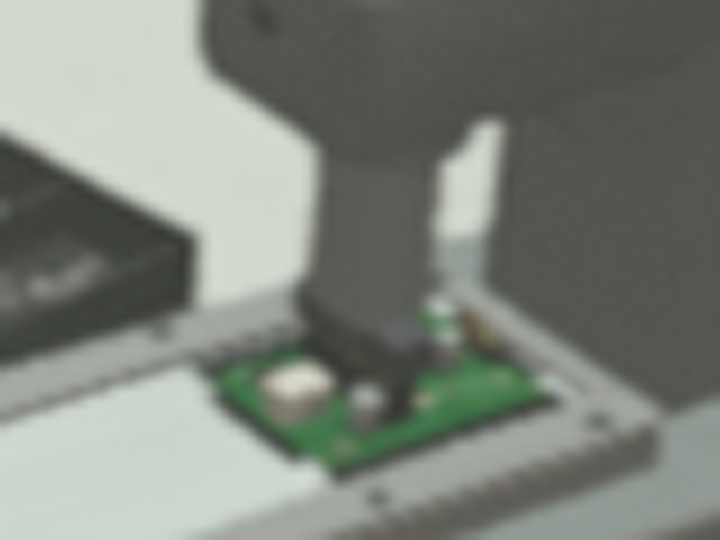

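Run:
```python
from h import *
a=cv2.imread('pics/scene0.png');b=cv2.imread('pics/f_scene.png')
C=cam('scene'); print([proj(C,[.659,.0865,z]).round(1) for z in (.2045,.209)])
o=np.hstack([cv2.resize(x[180:240,370:430],None,fx=6.6,fy=6.6,interpolation=cv2.INTER_CUBIC) for x in (a,b)]); cv2.imwrite('pics/cmp.png',o)
for x in (a,b): g=cv2.cvtColor(x,6); print(g[180:228,392:402].mean(1).astype(int))
ga,gb=[cv2.cvtColor(x,6) for x in (a,b)]
t=ga[197:214,384:412]; r=cv2.matchTemplate(gb[188:226,378:418],t,cv2.TM_CCOEFF_NORMED); print(cv2.minMaxLoc(r),'no shift=(6,9)'); i=cv2.minMaxLoc(r)[3]; print(r[:,i[0]].round(3))
```

```text
[array([397.9, 198.6]), array([398.1, 196.3])]
[106 105 106 106 106 107 103  85  65  57  58  60  57  54  53  52  50  50
  49  48  47  47  47  47  47  48  53  65  82  92  98  96  86  92 105  99
  98  91  84  93  97 103 104 100 110 121 145 147]
[106 105 105 106 106 106 106 107 101  77  60  57  60  59  56  53  52  51
  50  50  49  48  48  47  47  47  47  49  57  73  88  91  90  87  89  98
  99  96  86  95 100  99 108 106 109 120 144 147]
(-0.12025124579668045, 0.9737149477005005, (12, 17), (6, 9)) no shift=(6,9)
[0.368 0.438 0.5   0.563 0.623 0.676 0.733 0.808 0.904 0.974 0.953 0.874
 0.776 0.655 0.525 0.415 0.337 0.276 0.227 0.205 0.225 0.266]
```

View pics/cmp.png

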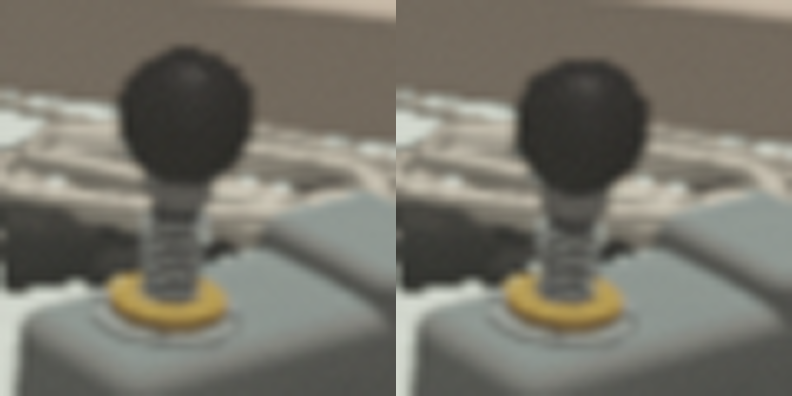

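The comparison shows the ball now about 1.5 px lower than at the start, or about 3 mm. That matches a net turn of 54° (2.8 mm), so there was no slip, and the gap under the ram is about 3.7 mm. Handing in.

```bash
python3 -c "
from station import manip
print(manip.sign_off())"
```

```text
the job is handed in; nothing more can be done
None
```

I pushed the slide to its stop and pressed the header until the torque rose at about 2.2 rad, then wound the ram back to about 3.7 mm clear of it, released the ball and handed in at about 20 s; that it is fully seated rests on that torque rise, because no camera could see it.

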